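# Load keyed spacers the right way round under a push-and-turn keeper

### The job

Press the red cap down and turn it counter-clockwise to its stop to open the blue keeper, then take the orange blanks out of the clamp fixture and put them into the red bin. Put every yellow spacer into a bay of its own, lying fully down on its seat: a spacer goes down only one way round, which you must feel, so turn it end for end if it stops high. At last press and turn the cap back to its clockwise stop so that the keeper lies over the bays and the cap springs up; never force the ratchet with the cap up, and leave the spool, the aluminium block and the label roll where they stand.

Things in the scene. Friction and masses are not known exactly. Their poses are not given: they have to be found in the camera images.
- spacer_0_mid (a point): Yellow plastic spacer 0, bar 54 long x 24 wide x 22 high, two black dots on top; point: its centre, 11 above its underside; x along it, z up. Ends look alike. Underneath, unseen, one half of its length has a pocket (10 deep, 16 wide, from the middle to 5 from that end), the other half is filled. Which end has it is random, not shown by this pose, only felt. 0.15 kg. May be absent.
- spacer_1_mid (a point): Yellow plastic spacer 1, bar 54 long x 24 wide x 22 high, two black dots on top; point: its centre, 11 above its underside; x along it, z up. Ends look alike. Underneath, unseen, one half of its length has a pocket (10 deep, 16 wide, from the middle to 5 from that end), the other half is filled. Which end has it is random, not shown by this pose, only felt. 0.15 kg. May be absent.
- spacer_2_mid (a point): Yellow plastic spacer 2, bar 54 long x 24 wide x 22 high, two black dots on top; point: its centre, 11 above its underside; x along it, z up. Ends look alike. Underneath, unseen, one half of its length has a pocket (10 deep, 16 wide, from the middle to 5 from that end), the other half is filled. Which end has it is random, not shown by this pose, only felt. 0.15 kg. May be absent.
- blank_0_mid (a point): Orange plastic blank 0, same outside size as a spacer (54 x 24 x 22), two black dots on top, sitting in one of the bays at the start; hollow beneath, fits either way round. This point is its centre, half-way up; x along its length, z up. 0.05 kg. May be absent.
- blank_1_mid (a point): Orange plastic blank 1, same outside size as a spacer (54 x 24 x 22), two black dots on top, sitting in one of the bays at the start; hollow beneath, fits either way round. This point is its centre, half-way up; x along its length, z up. 0.05 kg. May be absent.
- blank_2_mid (a point): Orange plastic blank 2, same outside size as a spacer (54 x 24 x 22), two black dots on top, sitting in one of the bays at the start; hollow beneath, fits either way round. This point is its centre, half-way up; x along its length, z up. 0.05 kg. May be absent.
- bay_0 (a point): Bay 0 of the fixture: centre of its seat's top face, where the centre of a spacer's underside belongs; x points outward from the fixture's middle, along the spacer, z up. A brass key stud (8 diameter, 6 high) stands on the seat 12 outward from here: a spacer with its pocket end outward goes down over it onto the seat; turned the other way it stops 6 higher.
- bay_1 (a point): Bay 1 of the fixture: centre of its seat's top face, where the centre of a spacer's underside belongs; x points outward from the fixture's middle, along the spacer, z up. A brass key stud (8 diameter, 6 high) stands on the seat 12 outward from here: a spacer with its pocket end outward goes down over it onto the seat; turned the other way it stops 6 higher.
- bay_2 (a point): Bay 2 of the fixture: centre of its seat's top face, where the centre of a spacer's underside belongs; x points outward from the fixture's middle, along the spacer, z up. A brass key stud (8 diameter, 6 high) stands on the seat 12 outward from here: a spacer with its pocket end outward goes down over it onto the seat; turned the other way it stops 6 higher.
- fixture: Clamp fixture, fixed: round base plate 212 diameter, 10 thick; three bays (seat 56 x 24, 20 above bench, 68 from the axis; bay 0 along x). Round each bay six steel dowel pins, 6 diameter, rounded tops 10 above the seat, 2 to 2.5 clear of the spacer: at 19 either way along it and 17 either side, and one beyond each end. Middle: blue keeper, red cap. Origin: underside, on the axis.
- keeper (a joint): Angle of the blue three-armed keeper with its cap: 0 locked, arms over the bays; 1.047 open, arms midway between bays; grows counter-clockwise from above; stops at both. Arms reach 82 from the axis, 16 wide, underside 44 above the bench (2 above a seated spacer), 6 thick. A ratchet tooth holds it within 0.15 of either end unless the cap is pressed. Friction 0.06 N m.
- cap (a joint): How far the red cap is pressed: 0 up, 0.006 fully down (m). Spring: about 3 N to start, 8 N fully down. From 0.0045 on, the ratchet is free and the keeper turns with the cap; released, the cap springs up again only within 0.15 of either end.
- cap_grip (a point): Red wing cap on the fixture's middle axis: wing 46 long (along this point's x) x 18 thick x 28 high, its top 12 above this point, its underside 16 below, on a collar 28 diameter; this point lies 78 above the bench. The cap turns with the keeper; the blue keeper's top is 28 below this point.
- red_bin (a point): Red open bin behind the fixture, right end of a row of three bins, fixed; point: centre of its floor, 3 above the bench. Inside 150 along x, 104 along y; front wall (-x side) 40 high, leaning outward, back wall 80 high, side walls between; thin walls. Flat green board pieces lie in it.
- check_top (a point): Obstacle, fixed: brown check fixture between the robot and the work, box about 230 (x) x 290 (y); this point is the centre of its top plate, 86 above the bench. Its far edge carries white hinge posts 170 high, its raised clear lid and a red clamp handle stand up to 270 high: carry things round its far side, about over x = 0.55, y = 0.20 (m), or above it.
- spool: Bystander: solder spool with blue flanges, 60 diameter x 50, origin at the centre of its underside.
- block: Bystander: bare aluminium setting block, 40 x 50 x 30, origin at the centre of its underside.
- label: Bystander: white label roll, 62 x 64 x 42, origin at the centre of its underside.
There are look-alikes about, which are no part of the job. What is shaped like the part that bears spacer_2_mid but pink is not meant.

How it is judged:
On the way, in this order (a step that is already met when the one before it is completed fails the run):
1. the keeper is opened: turned counter-clockwise to its stop (value of joint keeper above 0.85 rad), for 0.2 s.
2. with the keeper open, every spacer lies fully down in a bay (((horizontal distance between spacer_0_mid and bay_0 below 0.006 m and z of spacer_0_mid in the frame of bay_0 between 0.005 and 0.0135 m and angle between the x axis of spacer_0_mid and the x axis of bay_0, either way round below 0.2 rad and angle between spacer_0_mid's own z axis and vertical below 0.08 rad) or (horizontal distance between spacer_0_mid and bay_1 below 0.006 m and z of spacer_0_mid in the frame of bay_1 between 0.005 and 0.0135 m and angle between the x axis of spacer_0_mid and the x axis of bay_1, either way round below 0.2 rad and angle between spacer_0_mid's own z axis and vertical below 0.08 rad) or (horizontal distance between spacer_0_mid and bay_2 below 0.006 m and z of spacer_0_mid in the frame of bay_2 between 0.005 and 0.0135 m and angle between the x axis of spacer_0_mid and the x axis of bay_2, either way round below 0.2 rad and angle between spacer_0_mid's own z axis and vertical below 0.08 rad)) and ((horizontal distance between spacer_1_mid and bay_0 below 0.006 m and z of spacer_1_mid in the frame of bay_0 between 0.005 and 0.0135 m and angle between the x axis of spacer_1_mid and the x axis of bay_0, either way round below 0.2 rad and angle between spacer_1_mid's own z axis and vertical below 0.08 rad) or (horizontal distance between spacer_1_mid and bay_1 below 0.006 m and z of spacer_1_mid in the frame of bay_1 between 0.005 and 0.0135 m and angle between the x axis of spacer_1_mid and the x axis of bay_1, either way round below 0.2 rad and angle between spacer_1_mid's own z axis and vertical below 0.08 rad) or (horizontal distance between spacer_1_mid and bay_2 below 0.006 m and z of spacer_1_mid in the frame of bay_2 between 0.005 and 0.0135 m and angle between the x axis of spacer_1_mid and the x axis of bay_2, either way round below 0.2 rad and angle between spacer_1_mid's own z axis and vertical below 0.08 rad)) and ((horizontal distance between spacer_2_mid and bay_0 below 0.006 m and z of spacer_2_mid in the frame of bay_0 between 0.005 and 0.0135 m and angle between the x axis of spacer_2_mid and the x axis of bay_0, either way round below 0.2 rad and angle between spacer_2_mid's own z axis and vertical below 0.08 rad) or (horizontal distance between spacer_2_mid and bay_1 below 0.006 m and z of spacer_2_mid in the frame of bay_1 between 0.005 and 0.0135 m and angle between the x axis of spacer_2_mid and the x axis of bay_1, either way round below 0.2 rad and angle between spacer_2_mid's own z axis and vertical below 0.08 rad) or (horizontal distance between spacer_2_mid and bay_2 below 0.006 m and z of spacer_2_mid in the frame of bay_2 between 0.005 and 0.0135 m and angle between the x axis of spacer_2_mid and the x axis of bay_2, either way round below 0.2 rad and angle between spacer_2_mid's own z axis and vertical below 0.08 rad)) and value of joint keeper above 0.8 rad), for 0.2 s.
At the end, for the whole second after the job is handed in: Every yellow spacer lies level in a bay, its centre within 6 mm of the bay's centre line point and no more than 13.5 mm above the seat (11 is fully down); every orange blank lies inside the red bin; the keeper is back within 0.2 rad of locked and the cap has sprung up (under 2 mm pressed) (((horizontal distance between spacer_0_mid and bay_0 below 0.006 m and z of spacer_0_mid in the frame of bay_0 between 0.005 and 0.0135 m and angle between the x axis of spacer_0_mid and the x axis of bay_0, either way round below 0.2 rad and angle between spacer_0_mid's own z axis and vertical below 0.08 rad) or (horizontal distance between spacer_0_mid and bay_1 below 0.006 m and z of spacer_0_mid in the frame of bay_1 between 0.005 and 0.0135 m and angle between the x axis of spacer_0_mid and the x axis of bay_1, either way round below 0.2 rad and angle between spacer_0_mid's own z axis and vertical below 0.08 rad) or (horizontal distance between spacer_0_mid and bay_2 below 0.006 m and z of spacer_0_mid in the frame of bay_2 between 0.005 and 0.0135 m and angle between the x axis of spacer_0_mid and the x axis of bay_2, either way round below 0.2 rad and angle between spacer_0_mid's own z axis and vertical below 0.08 rad)) and ((horizontal distance between spacer_1_mid and bay_0 below 0.006 m and z of spacer_1_mid in the frame of bay_0 between 0.005 and 0.0135 m and angle between the x axis of spacer_1_mid and the x axis of bay_0, either way round below 0.2 rad and angle between spacer_1_mid's own z axis and vertical below 0.08 rad) or (horizontal distance between spacer_1_mid and bay_1 below 0.006 m and z of spacer_1_mid in the frame of bay_1 between 0.005 and 0.0135 m and angle between the x axis of spacer_1_mid and the x axis of bay_1, either way round below 0.2 rad and angle between spacer_1_mid's own z axis and vertical below 0.08 rad) or (horizontal distance between spacer_1_mid and bay_2 below 0.006 m and z of spacer_1_mid in the frame of bay_2 between 0.005 and 0.0135 m and angle between the x axis of spacer_1_mid and the x axis of bay_2, either way round below 0.2 rad and angle between spacer_1_mid's own z axis and vertical below 0.08 rad)) and ((horizontal distance between spacer_2_mid and bay_0 below 0.006 m and z of spacer_2_mid in the frame of bay_0 between 0.005 and 0.0135 m and angle between the x axis of spacer_2_mid and the x axis of bay_0, either way round below 0.2 rad and angle between spacer_2_mid's own z axis and vertical below 0.08 rad) or (horizontal distance between spacer_2_mid and bay_1 below 0.006 m and z of spacer_2_mid in the frame of bay_1 between 0.005 and 0.0135 m and angle between the x axis of spacer_2_mid and the x axis of bay_1, either way round below 0.2 rad and angle between spacer_2_mid's own z axis and vertical below 0.08 rad) or (horizontal distance between spacer_2_mid and bay_2 below 0.006 m and z of spacer_2_mid in the frame of bay_2 between 0.005 and 0.0135 m and angle between the x axis of spacer_2_mid and the x axis of bay_2, either way round below 0.2 rad and angle between spacer_2_mid's own z axis and vertical below 0.08 rad)) and x of blank_0_mid in the frame of red_bin between -0.072 and 0.072 m and y of blank_0_mid in the frame of red_bin between -0.05 and 0.05 m and z of each of blank_0_mid, blank_1_mid, blank_2_mid in the frame of red_bin below 0.045 m and x of blank_1_mid in the frame of red_bin between -0.072 and 0.072 m and y of blank_1_mid in the frame of red_bin between -0.05 and 0.05 m and x of blank_2_mid in the frame of red_bin between -0.072 and 0.072 m and y of blank_2_mid in the frame of red_bin between -0.05 and 0.05 m and value of joint keeper below 0.2 rad and value of joint cap below 0.002 m); the robot touches nothing.
It fails at once if the ratchet is forced: the keeper is turned past its teeth while the cap is pressed less than 3 mm (value of joint keeper between 0.22 and 0.83 rad and value of joint cap below 0.003 m).
It fails at once if the solder spool is moved more than 3 cm or tipped over (distance of spool from where it was at the start of the episode above 0.03 m or angle between spool's own z axis and vertical above 0.6 rad).
It fails at once if the aluminium block is moved more than 3 cm or tipped over (distance of block from where it was at the start of the episode above 0.03 m or angle between block's own z axis and vertical above 0.6 rad).
It fails at once if the label roll is moved more than 3 cm or tipped over (distance of label from where it was at the start of the episode above 0.03 m or angle between label's own z axis and vertical above 0.6 rad).
Of blank_0, blank_1, blank_2 only 2 to 3 are there at a start; the rules pass over those that are not, and their reading is None.
Of spacer_0, spacer_1, spacer_2 only 2 to 3 are there at a start; the rules pass over those that are not, and their reading is None.
At some moment in a run one of spacer_0, spacer_1, spacer_2 may be knocked a few centimetres aside while the robot is not near it.
It also fails if it takes over 210 s, if anything falls off the work surface, if the arm or the gripper's body presses on something with over 40 N, if the wrist force passes 120 N, or if a joint passes its speed limit or range.

### The arm

A 6-joint arm with a two-finger parallel gripper is mounted at the origin on the work surface; the furniture and walls round the work are solid. World frame = base frame: x ahead of the robot, y to its left, z up, the work surface at z = 0. Lengths are in m, angles in rad, forces in N, time in s.
With the tool pointing down it reaches from about 0.275 to 1 m from the base axis. Payload 8.4 kg.
Tool frame: the origin (TCP) lies on the centre line of the jaws, within the pads' length; the fingertips stand 17 mm ahead of it and the grasp point (between the pads) lies 2 mm behind it (bot.tcp_to_tips is the z of the fingertips in the tool frame, in m); z points along the fingers, y is the line along which they close (so a half turn about z gives the same grasp; the last joint's range is limited). The gripper opens to 85 mm and grips with 20 to 120 N. Pads are 22 mm wide; open, the fingers measure 114 mm over their backs; the gripper's body (76 mm by 85 mm) begins 54 mm behind the grasp point. The pads swing forward as they close: fully open they stand 13 mm farther back than shut.
Start: joints at [1.246, 0.353, 1.633, -0, 1.155, -0.002], TCP at [0.198, 0.593, 0.248] pointing down, gripper open.
Joint ranges: [-2.63, 2.63], [-0.92, 2.1], [0.06, 2.66], [-1.3, 4.44], [0, 2.69], [-3.02, 3.02]. Speed limits (rad/s): [2.22, 2.22, 2.79, 3.14, 3.14, 3.14].

### API

Orientations are given as a unit quaternion [x, y, z, w].
In Python, from workcell import bot, hand, kinematics, get_obs, vision, hand_in gives the robot as it stands. The module is installed in compiled form; this text tells all that it offers. Calls block until the motion is done:
- bot.reach(position, orientation): joint-space move of the TCP to a pose.
- bot.servo_line(position, ori=None, velocity=0.15): straight line of the TCP; ori=None keeps the orientation; velocity is the mean speed in m/s.
- bot.goto_joints(angles): joint-space move.
- hand.move_gripper(opening, strength=None): finger opening in m; strength is the grip in N (None keeps the last); returns when the fingers have stopped.
- bot.dwell(seconds).
- kinematics.solve_ik(position, orientation): joint angles nearest the present ones, or None.
- get_obs(): the state.
- vision.read_camera(name): name is "scene" or "top" or "wrist"; returns a dict with "frame" (420x560x3 uint8, red, green, blue), "intrinsics" (3x3 intrinsics, pixels), "view" (4x4, takes a point from world to camera coordinates). Camera axes: x right, y down, z forward; pixel columns grow to the right and rows downward; lengths in m; the calibration is good to about 2 mm. A picture is of the moment at which its call begins. There is no depth.
A pose or a line that the arm cannot do raises bot.IKError and nothing moves.
- hand_in(): hands the job in; it is judged then, once.
The state is a dict: "time_s": time; "joint_pos": joint angles; "joint_vel": joint speeds; "joint_efforts": joint torques, N m; "position": TCP position; "orientation": TCP orientation; "wrist_force": force on the tool from outside, world axes, zero at the start; "ft_torque": the same for the moment, N m; "gripper_width": finger opening in m; "grip_force": force on a finger pad.
Only numpy, scipy, OpenCV 4.12 (cv2) and the standard library are available. Lean on these libraries where they do the work, as an engineer would, in place of code of your own. Each camera call takes 0.05 s, during which the arm holds its last target. There are 200 camera calls.

## Working session

There is one attempt and no reset: what is moved stays moved. The work goes in short steps, each a Python script; the robot and the scene stay as the last script left them, time stands still between calls to the robot, and variables do not carry over. Pictures are saved under pics/ and viewed, at most 14 in all, crops included, and the job is handed in when it is done.

```bash
mkdir -p pics; python3 - <<'E'
from workcell import bot,vision,get_obs
import cv2,numpy as np
o=get_obs();print(o['time_s'],o['position'],o['orientation'],o['gripper_width'])
for n in("scene","top"):
    c=vision.read_camera(n);cv2.imwrite(f"pics/{n}0.png",cv2.resize(c['frame'][:,:,::-1],(800,600),interpolation=cv2.INTER_CUBIC))
    print(n,np.round(c['intrinsics'],1).tolist(),np.round(c['view'],3).tolist())
E
```

```text
0.0 [0.19811543 0.59230514 0.24757787] [ 1.60672252e-01  9.87007583e-01 -6.68486583e-04 -1.04481692e-04] 0.08538807415938988
scene [[485.7, 0.0, 270.3], [0.0, 485.7, 211.5], [0.0, 0.0, 1.0]] [[0.512, 0.859, -0.007, -0.281], [0.688, -0.415, -0.596, -0.262], [-0.515, 0.3, -0.803, 2.148], [0.0, 0.0, 0.0, 1.0]]
top [[396.3, 0.0, 283.6], [0.0, 396.3, 210.0], [0.0, 0.0, 1.0]] [[-0.002, -1.0, 0.003, 0.024], [-0.978, 0.002, -0.21, 0.513], [0.21, -0.004, -0.978, 1.163], [0.0, 0.0, 0.0, 1.0]]
```

View pics/scene0.png

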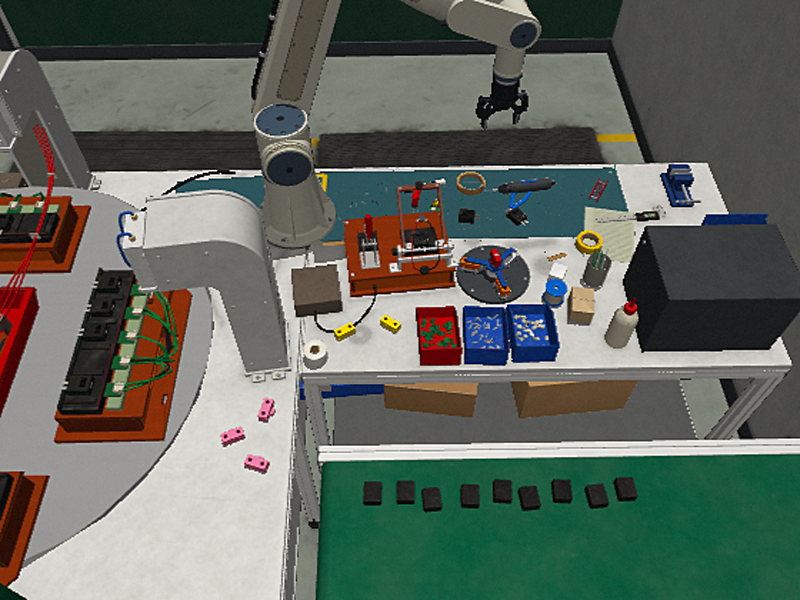

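View pics/top0.png

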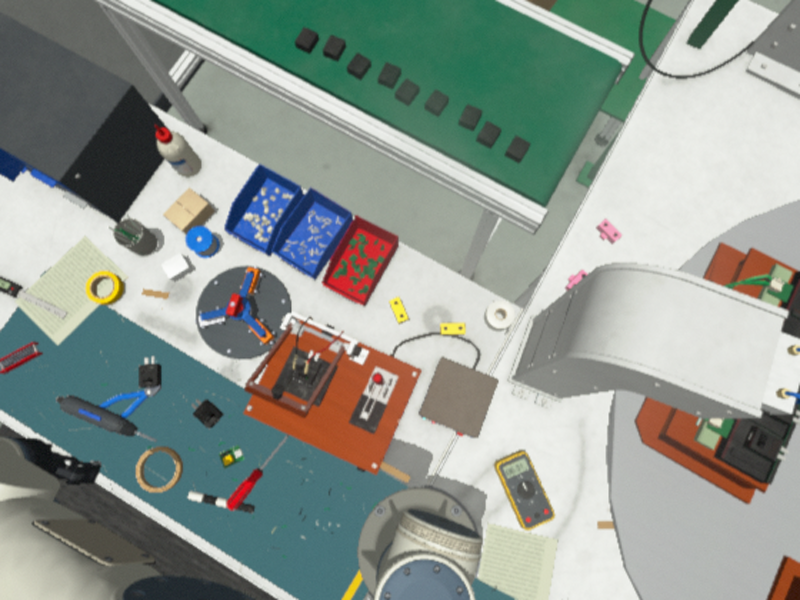

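The scene picture shows the fixture at about (492,272), the red bin at (438,333), and two yellow bars at (345,331) and (390,323). The pink look-alikes at about (265,408) are not meant. The top picture shows the yellow bars at (399,310) and (453,328), and the fixture at (243,312). I'll enlarge the work area next.

```bash
cat > h.py <<'E'
from workcell import bot,hand,kinematics,get_obs,vision,hand_in
import cv2,numpy as np
from scipy.spatial.transform import Rotation as R
def px2w(c,u,v,z):
    V=c['view'];K=c['intrinsics'];d=V[:3,:3].T@np.linalg.inv(K)@[u,v,1];o=-V[:3,:3].T@V[:3,3]
    return o+d*(z-o[2])/d[2]
def w2px(c,p):
    q=c['view'][:3,:3]@np.asarray(p)+c['view'][:3,3];q=c['intrinsics']@q;return q[:2]/q[2]
def Q(a):  # tool down, tool y axis (closing) at world angle a
    y=np.array([np.cos(a),np.sin(a),0]);z=np.array([0,0,-1.]);return R.from_matrix(np.c_[np.cross(y,z),y,z]).as_quat()
def crop(n,c,u,v,w,h,s):
    u=int(u);v=int(v);cv2.imwrite(f"pics/{n}.png",cv2.resize(c['frame'][v:v+h,u:u+w,::-1],None,fx=s,fy=s,interpolation=cv2.INTER_CUBIC))
E
python3 - <<'E'
from h import *
c=vision.read_camera("top")
crop("topc",c,130,130,200,140,4)
for n,u,v,z in[("s_a",399,310,.022),("s_b",453,328,.022),("cap",234,304,.09),("fix",243,312,.01),("bin",362,260,.003),("spool",200,240,.05),("block",175,267,.03),("label",498,315,.04),("post",287,320,.17)]:
    print(n,px2w(c,u*.7,v*.7,z).round(3))
V=vision.read_camera("wrist");o=get_obs();T=R.from_quat(o['orientation']).as_matrix();
v=V['view'];cp=-v[:3,:3].T@v[:3,3];print(V['intrinsics'].round(1).tolist(),(T.T@(cp-o['position'])).round(4),(v[:3,:3]@T).round(3).tolist())
E
```

```text
s_a [0.498 0.037 0.022]
s_b [ 0.457 -0.081  0.022]
cap [0.497 0.38  0.09 ]
fix [0.496 0.383 0.01 ]
bin [0.617 0.121 0.003]
spool [0.65  0.476 0.05 ]
block [0.594 0.534 0.03 ]
label [ 0.483 -0.177  0.04 ]
post [0.449 0.251 0.17 ]
[[291.1, 0.0, 279.0], [0.0, 291.1, 213.0], [0.0, 0.0, 1.0]] [ 0.0769 -0.0006 -0.1238] [[0.001, 1.0, -0.0], [-0.953, 0.0, -0.304], [-0.304, 0.0, 0.953]]
```

View pics/topc.png

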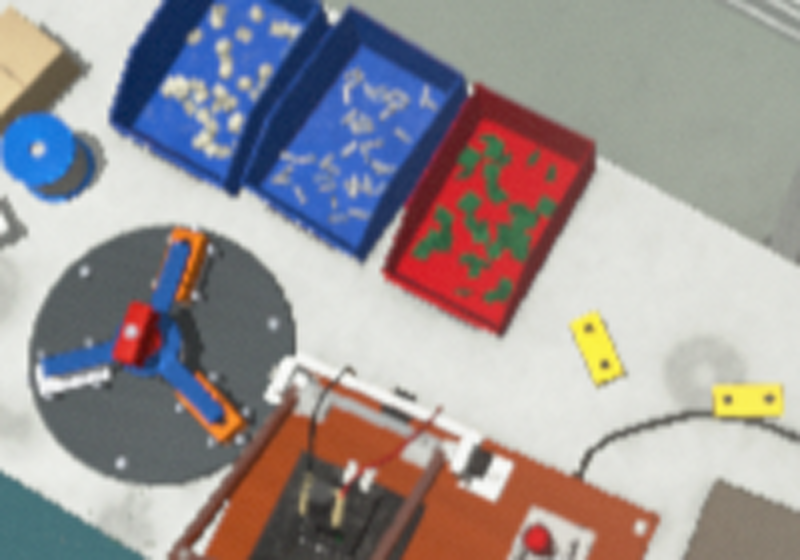

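The crop shows two orange blanks, under the keeper arms at (190,265) and (215,410), and an empty bay at (75,378). There are two yellow spacers, at (597,348) and (748,400), and the red bin is at (490,220). I'll go up close with the wrist camera.

```bash
python3 - <<'E'
from h import *
p=[.497,.38,.26]
for a in(-.4,0,.4,1,1.5,2,-1):
    j=kinematics.solve_ik(p,Q(a));print(a,None if j is None else np.round(j,2))
bot.reach([.30,.56,.30],Q(-.2)); bot.reach([.497,.40,.27],Q(-.2))
c=vision.read_camera("wrist");np.savez("w1",**c)
print(get_obs()['time_s'],w2px(c,[.497,.38,.09]))
cv2.imwrite("pics/w1.png",cv2.resize(c['frame'][:,:,::-1],(800,600),interpolation=cv2.INTER_CUBIC))
E
```

```text
-0.4 [ 0.65  0.34  1.62 -0.    1.18  1.05]
0 [ 0.65  0.34  1.62 -0.    1.18  0.65]
0.4 [ 0.65  0.34  1.62 -0.    1.18  0.25]
1 [ 0.65  0.34  1.62 -0.    1.18 -0.35]
1.5 [ 0.65  0.34  1.62 -0.    1.18 -0.85]
2 [ 0.65  0.34  1.62 -0.    1.18 -1.35]
-1 [ 0.65  0.34  1.62 -0.    1.18  1.65]
2.4167 [282.69828042 213.60249793]
```

View pics/w1.png

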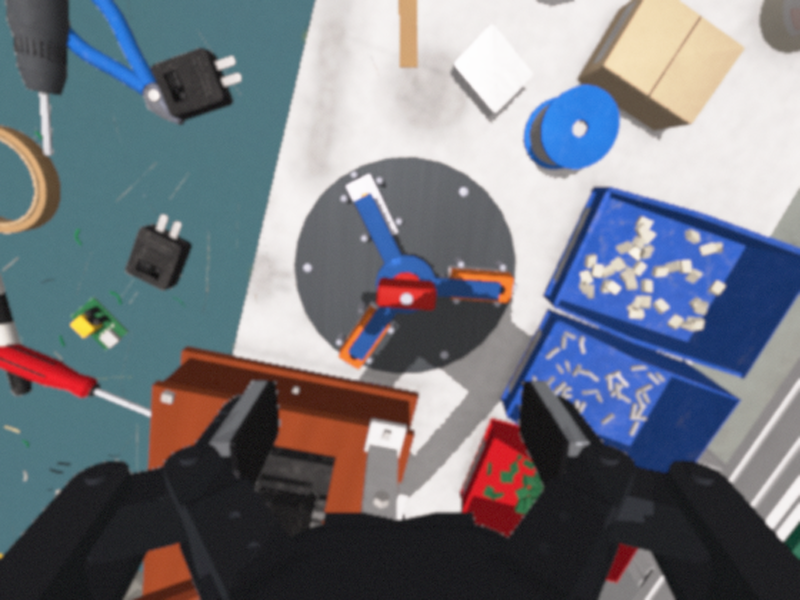

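The wrist picture shows the cap at (405,297), the base plate centred near (405,265), the empty bay with its white seat at (375,205), and blanks at (483,285) and (370,337). Next an enlarged crop of the fixture.

```bash
python3 - <<'E'
from h import *
c=dict(np.load("w1.npz"));crop("w1c",c,200,105,165,160,3.75 if 0 else 3.7)
E
```

```text
(no output)
```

View pics/w1c.png

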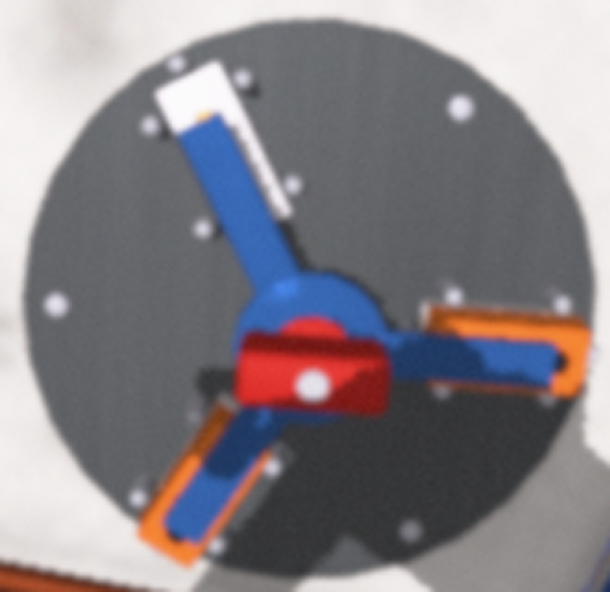

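```bash
python3 - <<'E'
from h import *
from scipy.optimize import least_squares
c=dict(np.load("w1.npz"))
L=[(155,93,0,96,12,20),(222,62,0,96,-12,20),(177,63,0,100.2,0,29),(150,125,0,87,17,29),(243,78,0,87,-17,29),(203,228,0,49,17,29),(292,184,0,49,-17,29),
(453,296,-1,49,17,29),(562,304,-1,87,17,29),(440,390,-1,49,-17,29),(546,397,-1,87,-17,29),(592,320,-1,95,12,42),(582,397,-1,95,-12,42),
(137,497,1,87,-17,29),(217,545,1,87,17,29),(272,466,1,49,17,29),(195,415,1,49,-17,29),(140,535,1,95,-12,42),(193,567,1,95,12,42),(313,385,0,0,0,90)]
def f(p,full=0):
    r=[]
    for u,v,k,x,y,z in L:
        t=p[2]+k*2*np.pi/3;X=np.array([p[0]+(np.cos(t)*x-np.sin(t)*y)/1e3,p[1]+(np.sin(t)*x+np.cos(t)*y)/1e3,z/1e3])
        r+=list(w2px(c,X)-[200+u/3.7,105+v/3.7])
    return np.array(r)
s=least_squares(f,[.497,.38,1.9],loss='soft_l1');print(s.x,np.degrees(s.x[2]));print(f(s.x).reshape(-1,2).round(1).tolist())
a=px2w(c,200+245/3.7,105+333/3.7,.09);b=px2w(c,200+388/3.7,105+352/3.7,.09);print(np.degrees(np.arctan2(*(b-a)[1::-1])))
E
```

```text
[0.50012383 0.38501096 1.82229526] 104.40982740973305
[[-0.4, -0.7], [-1.2, -1.2], [-0.1, -0.2], [-0.1, -0.3], [-0.3, -0.3], [-0.2, -0.0], [0.2, -0.1], [0.7, -0.1], [0.7, -0.1], [1.1, -0.1], [1.2, 0.0], [0.9, 2.3], [0.6, -0.2], [0.1, 0.5], [-0.5, 0.3], [0.1, 0.4], [-0.5, 0.7], [-2.0, 0.6], [-1.0, 1.2], [0.0, -0.3]]
-19.180708720784118
```

```bash
cat >> h.py <<'E'
FX,FY,YAW=.5001,.3850,np.radians(-15.6)
def fz(): return np.array(get_obs()['wrist_force'])
def st(m=''):
    o=get_obs();print(m,'t',round(o['time_s'],2),'p',np.round(o['position'],4),'f',np.round(o['wrist_force'],1),'tq',np.round(o['ft_torque'],2),'w',round(o['gripper_width'],4),'g',round(o['grip_force'],1));return o
E
python3 - <<'E'
from h import *
c=dict(np.load("w1.npz"))
print('corner',px2w(c,415*.7,395*.7,.086).round(3),'post',px2w(c,388*.7,432*.7,.17).round(3))
a=YAW+np.pi/2
hand.move_gripper(.05,60)
bot.reach([FX,FY,.17],Q(a)); st()
bot.servo_line([FX,FY,.083],velocity=.08); st('down')
hand.move_gripper(.0,60); st('grip')
z=.083
for i in range(10):
    z-=.001;bot.servo_line([FX,FY,z],velocity=.02);o=st(i)
    if o['wrist_force'][2]>25:break
E
```

```text
corner [0.491 0.3   0.086] post [0.475 0.325 0.17 ]
 t 4.22 p [0.5003 0.3851 0.1702] f [ 0.4 -0.1  0.4] tq [-0.   -0.08  0.02] w 0.0497 g 0.0
down t 5.45 p [0.5005 0.3853 0.0836] f [ 0.9 -0.2  0.4] tq [-0.03  0.01 -0.05] w 0.0498 g 0.0
grip t 5.84 p [0.5003 0.3851 0.0834] f [-0.1 -0.8  2.6] tq [-0.13  0.03 -0.02] w 0.0168 g 61.8
0 t 6.09 p [0.5003 0.3851 0.0822] f [-0.6 -1.   3.5] tq [-0.11 -0.   -0.05] w 0.0167 g 61.9
1 t 6.34 p [0.5003 0.3851 0.0811] f [ 0.7 -0.9  3.9] tq [-0.23 -0.02 -0.06] w 0.0167 g 62.1
2 t 6.59 p [0.5003 0.3851 0.0801] f [ 0.5 -1.2  5.6] tq [-0.17 -0.05  0.02] w 0.017 g 62.2
3 t 6.84 p [0.5003 0.3851 0.0792] f [-0.5 -0.5  5.3] tq [-0.19 -0.01 -0.03] w 0.0169 g 62.3
4 t 7.09 p [0.5003 0.3851 0.0783] f [-0.6 -1.5  6.8] tq [-0.22 -0.03 -0.02] w 0.0166 g 62.4
5 t 7.34 p [0.5003 0.3851 0.0776] f [-0.7 -1.4 10.2] tq [-0.33  0.15  0.01] w 0.0171 g 63.0
6 t 7.59 p [0.5003 0.3851 0.0775] f [-2.6 -4.5 17.5] tq [-0.69  0.6  -0.07] w 0.0167 g 64.2
7 t 7.84 p [0.5004 0.3851 0.0774] f [-6.6 -6.1 26.2] tq [-0.96  1.11 -0.01] w 0.0168 g 65.4
```

Cap bottomed after 6 mm. Now turn it counter-clockwise.

```bash
cat >> h.py <<'E'
def turn(a0,a1,z,lim=.5):
    n=int(np.ceil(abs(a1-a0)/.08))
    for k in range(1,n+1):
        bot.servo_line([FX,FY,z],Q(a0+(a1-a0)*k/n),velocity=.05)
        o=st(round((a1-a0)*k/n,3)) if k%3==0 or k>=n-3 else get_obs()
        if abs(o['ft_torque'][2])>lim: print('stop torque');st();break
E
python3 - <<'E'
from h import *
a=YAW+np.pi/2;z=.0762
bot.servo_line([FX,FY,z],velocity=.02);st('pre')
turn(a,a+1.06,z)
E
```

```text
pre t 8.09 p [0.5003 0.3851 0.0775] f [-2.5 -4.  16.5] tq [-0.61  0.49 -0.04] w 0.0162 g 63.8
0.227 t 8.84 p [0.5004 0.3854 0.0775] f [-3.3 -1.5 15.4] tq [-0.37  0.51  0.08] w 0.0165 g 63.8
0.454 t 9.59 p [0.5003 0.3857 0.0775] f [-2.8 -0.4 15.2] tq [-0.12  0.55  0.08] w 0.017 g 63.7
0.681 t 10.34 p [0.5003 0.386  0.0775] f [-3.4  0.5 14.8] tq [0.11 0.67 0.02] w 0.0171 g 63.6
0.833 t 10.84 p [0.5002 0.3862 0.0775] f [-3.9  1.7 14.1] tq [0.33 0.79 0.05] w 0.0172 g 63.6
0.909 t 11.09 p [0.5001 0.3862 0.0775] f [-4.8  2.3 14.3] tq [0.33 0.87 0.07] w 0.0167 g 63.6
0.984 t 11.34 p [0.5001 0.3863 0.0775] f [-5.7  2.  15.1] tq [0.42 0.94 0.08] w 0.0163 g 63.6
1.06 t 11.59 p [0.5    0.3864 0.0775] f [-5.4  2.4 14. ] tq [ 0.47  0.92 -0.38] w 0.0168 g 63.7
```

```bash
python3 - <<'E'
from h import *
bot.servo_line([FX,FY,.083],velocity=.03);st('up')
hand.move_gripper(.05);st()
bot.servo_line([FX,FY,.16],velocity=.15)
bot.reach([FX-.02,FY+.02,.25],Q(-.2))
c=vision.read_camera("wrist");np.savez("w2",**c);u,v=w2px(c,[FX,FY,.03]);crop("w2c",c,u-85,v-80,170,160,3.7);print(u,v)
E
```

```text
up t 11.97 p [0.4999 0.3863 0.0832] f [-1.5  5.   2.3] tq [ 0.89  0.31 -0.33] w 0.0167 g 61.8
 t 12.38 p [0.5    0.3847 0.0827] f [-0.4  0.1 -1. ] tq [-0.02 -0.01 -0.03] w 0.0498 g 0.0
297.75470772177493 199.81497157606117
```

View pics/w2c.png

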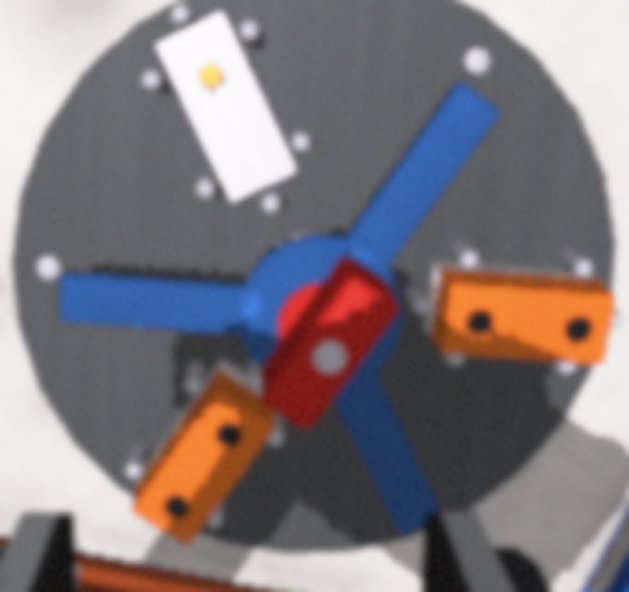

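The keeper is open: its arms at (280,105), (100,300) and (400,480) in the crop lie midway between the bays. Blank dots are at (480,321)/(577,328) and (230,434)/(178,507), and the stud is at (210,77). I'll refine the fit.

```bash
python3 - <<'E'
from h import *
from scipy.optimize import least_squares
c=dict(np.load("w2.npz"))
L=[(155,45,0,96,12,20),(222,11,0,96,-12,20),(297,173,0,40,-12,20),(236,203,0,40,12,20),(180,14,0,100.2,0,29),(151,79,0,87,17,29),(250,31,0,87,-17,29),(205,188,0,49,17,29),(301,142,0,49,-17,29),(271,202,0,35.8,0,29),(210,77,0,80,0,26),
(528,324,-1,68,0,42),(204,470,1,68,0,42),(468,259,-1,49,17,29),(583,267,-1,87,17,29),(135,470,1,87,-17,29),(330,355,0,0,0,90)]
def f(p):
    r=[]
    for u,v,k,x,y,z in L:
        t=p[2]+k*2*np.pi/3;X=np.array([p[0]+(np.cos(t)*x-np.sin(t)*y)/1e3,p[1]+(np.sin(t)*x+np.cos(t)*y)/1e3,z/1e3])
        r+=list(w2px(c,X)-[212+u/3.7,119+v/3.7])
    return np.array(r)
s=least_squares(f,[.5,.385,1.82],loss='soft_l1');print(s.x,np.degrees(s.x[2]));print(f(s.x).reshape(-1,2).round(1).tolist())
t=vision.read_camera("top")
def tp(u,v,z):return px2w(t,130+u/4,130+v/4,z)
for n,q in dict(floor=[(387,272),(504,330),(590,150),(480,90)]).items():
    pass
print('bin rim front l,r',tp(387,270,.04).round(3),tp(502,333,.04).round(3),'back l,r',tp(478,88,.08).round(3),tp(594,155,.08).round(3))
for A,B in[((588,327),(604,366)),((728,399),(770,398))]:
    a,b=tp(*A,.022),tp(*B,.022);print('sp',((a+b)/2).round(4),np.linalg.norm(b-a).round(4),np.degrees(np.arctan2(*(b-a)[1::-1])))
E
```

```text
[0.50009034 0.38458997 1.82374896] 104.4931183805897
[[-0.3, -0.3], [-0.0, -0.5], [0.2, -0.7], [-1.1, -0.2], [-0.0, 0.1], [-0.1, 0.1], [-0.3, -0.4], [0.0, 0.2], [0.1, 0.0], [-0.1, 0.2], [-0.1, -0.6], [0.8, 0.2], [-0.4, 0.5], [0.9, 0.2], [0.9, 0.2], [-0.4, 0.7], [0.2, 0.5]]
bin rim front l,r [0.556 0.201 0.04 ] [0.506 0.111 0.04 ] back l,r [0.692 0.129 0.08 ] [0.637 0.039 0.08 ]
sp [0.4987 0.0379 0.022 ] 0.0337 -158.08414710098188
sp [ 0.4571 -0.0816  0.022 ] 0.0328 -88.72440305628605
```

```bash
sed -i 's/^FX,FY,YAW=.*/FX,FY,YAW=.5001,.3848,np.radians(-15.5)/' h.py; python3 - <<'E'
from h import *
bot.reach([.56,.42,.33],Q(-.2))
c=vision.read_camera("wrist");np.savez("w3",**c);t=vision.read_camera("top");s=vision.read_camera("scene");np.savez("s1",**s)
def cr(f,u,v,w,h,k):return cv2.resize(f['frame'][v:v+h,u:u+w,::-1],(w*k,h*k),interpolation=cv2.INTER_CUBIC)
m=np.zeros((600,800,3),np.uint8)
m[:300,:400]=cr(t,170,200,100,75,4);m[:300,400:]=cr(s,240,115,100,75,4);m[300:,:]=cv2.resize(c['frame'][210:420,0:560,::-1],(800,300))
cv2.imwrite("pics/m.png",m)
E
```

```text
(no output)
```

View pics/m.png

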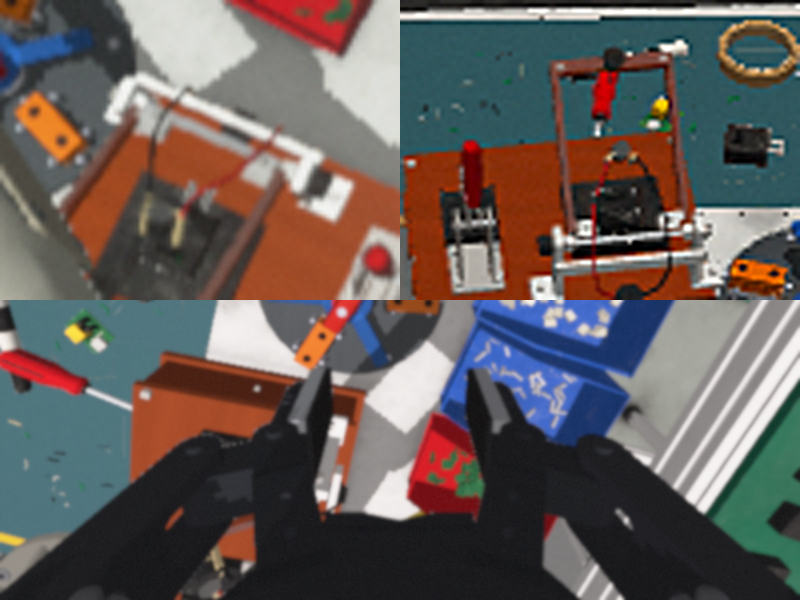

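```bash
python3 - <<'E'
from h import *
s=dict(np.load("s1.npz"));t=vision.read_camera("top");w=dict(np.load("w3.npz"))
def tri(*L):
    A=[];b=[]
    for c,u,v in L:
        P=c['intrinsics']@c['view'][:3]
        for r,q in((0,u),(1,v)):
            A.append(q*P[2,:3]-P[r,:3]);b.append(P[r,3]-q*P[2,3])
    x,res,*_=np.linalg.lstsq(np.array(A),np.array(b),rcond=None);return x.round(3),[(w2px(c,x)-[u,v]).round(1).tolist() for c,u,v in L]
T=lambda u,v:(t,170+u/4,200+v/4)
S=lambda u,v:(s,240+(u-400)/4,115+v/4)
W=lambda u,v:(w,u*.7,210+(v-300)*.7)
print('bracket',tri(T(122,103),S(690,228)))
print('bar end near',tri(T(143,80),S(708,240)))
print('lid corner',tri(T(62,200),S(672,58)))
print('lid hinge',tri(T(135,112),S(687,218)))
print('plate far-left corner',px2w(*W(365,390),.086).round(3),px2w(*W(172,355),.086).round(3))
print('wrist white',tri(T(122,103),W(336,428)))
E
```

```text
bracket (array([0.446, 0.254, 0.154]), [[0.8, 0.3], [0.4, -0.1]])
bar end near (array([0.467, 0.251, 0.156]), [[-3.2, -1.4], [-1.7, 0.5]])
lid corner (array([0.367, 0.267, 0.303]), [[-3.6, -1.6], [-1.6, 0.5]])
lid hinge (array([0.441, 0.248, 0.164]), [[-1.4, -0.6], [-0.7, 0.2]])
plate far-left corner [0.502 0.299 0.086] [0.328 0.373 0.086]
wrist white (array([0.461, 0.268, 0.09 ]), [[0.4, -0.8], [-3.2, -1.1]])
```

```bash
python3 - <<'E'
from h import *
w=dict(np.load("w3.npz"));W=lambda u,v:(w,u*.7,210+(v-300)*.7)
x=dict(np.load("w1.npz"))
print('z0',px2w(*W(365,390),0).round(3),px2w(*W(172,355),0).round(3),px2w(x,415*.7,393*.7,0).round(3),px2w(x,183*.7,350*.7,0).round(3))
print('top',px2w(*W(355,413),.086).round(3),px2w(*W(140,382),.086).round(3),px2w(x,155*.7,385*.7,.086).round(3))
t=vision.read_camera("top")
for p in([.367,.267,.30],[.446,.254,.154],[.4516,.3371,.042]):print(w2px(t,p)/.7)
# box outline on top image (800 scale): corners read at (283,330)?,(419,362),(375,472),(245,408)
for q in((419,362),(375,472),(245,408)):print(q,px2w(t,q[0]*.7,q[1]*.7,.086).round(3))
E
```

```text
z0 [0.485 0.254 0.   ] [0.27  0.345 0.   ] [0.485 0.253 0.   ] [0.26  0.349 0.   ]
top [0.487 0.276 0.086] [0.287 0.352 0.086] [0.281 0.351 0.086]
[260.00185597 354.76457341]
[287.26338757 323.02033188]
[259.07417557 329.42239871]
(419, 362) [ 0.376 -0.004  0.086]
(375, 472) [0.161 0.084 0.086]
(245, 408) [0.285 0.346 0.086]
```

```bash
python3 - <<'E'
from h import *
from scipy.optimize import least_squares
D=[]
az=np.arctan2(.3371,.4516)
for r in(.45,.56,.65):
  for z in(.05,.15,.3):
    for tl in(-.4,0,.4):
      # tool z tilted in vertical plane of arm
      th=np.pi-tl;zt=np.array([np.sin(th)*np.cos(az),np.sin(th)*np.sin(az),np.cos(th)]);y=np.array([-np.sin(az),np.cos(az),0]);
      q=R.from_matrix(np.c_[np.cross(y,zt),y,zt]).as_quat()
      j=kinematics.solve_ik([r*np.cos(az),r*np.sin(az),z],q)
      if j is not None:D.append((r,z,j))
J=np.array([d[2] for d in D]);r=np.array([d[0] for d in D]);z=np.array([d[1] for d in D])
a1=J[:,1];a2=a1+J[:,2];a3=a2+J[:,4]
f=lambda p:np.r_[p[0]+p[1]*np.sin(a1)+p[2]*np.sin(a2+p[6])+p[3]*np.sin(a3)-r,p[4]+p[1]*np.cos(a1)+p[2]*np.cos(a2+p[6])+p[3]*np.cos(a3)-z]
s=least_squares(f,[0,.4,.4,.25,.3,0,0]);print(s.x.round(3),s.cost,len(D),np.abs(J[:,3]).max())
p=s.x
for zz in(.041,.1):
  j=kinematics.solve_ik([.4516,.3371,zz],Q(np.radians(-45.5)));print(np.round(j,2))
  wz=zz-p[3]*np.cos(j[1]+j[2]+j[4]);print('wrist z',wz,'forearm dir',j[1]+j[2]+p[6],'elbow',p[0]+p[1]*np.sin(j[1]),p[4]+p[1]*np.cos(j[1]))
E
```

```text
[ 0.001  0.568  0.496  0.326  0.293 -0.672  0.117] 1.924582204479096e-05 27 2.973814021364552
[ 0.64  0.54  1.91 -0.    0.7   1.43]
wrist z 0.36710673851932707 forearm dir 2.558950277322898 elbow 0.2914139899544437 0.7813706155270361
[ 0.64  0.44  1.88 -0.    0.82  1.43]
wrist z 0.4261067385193271 forearm dir 2.4431851256262496 elbow 0.2452188363883309 0.8059852440187742
```

```bash
cat >> h.py <<'E'
def bay(k,r=.068):
    t=YAW+{0:0,1:2*np.pi/3,2:-2*np.pi/3}[k];return FX+r*np.cos(t),FY+r*np.sin(t),t
BX,BY,BT=.601,.118,np.radians(-28)
E
cat > blank.py <<'E'
from h import *
import sys
k=int(sys.argv[1]);d=float(sys.argv[2]);ag=np.radians(float(sys.argv[3]));ab=np.radians(float(sys.argv[4]))
x,y,t=bay(k)
hand.move_gripper(.042,30)
bot.reach([.55,.36,.22],Q(ag))
bot.reach([x,y,.12],Q(ag));st('above')
bot.servo_line([x,y,.043],velocity=.08);st('low')
hand.move_gripper(0,30);o=st('grip')
bot.servo_line([x,y,.15],velocity=.1);st('lift')
bot.reach([.56,.29,.22],Q(ag))
bx,by=BX+d*np.cos(BT),BY+d*np.sin(BT)
bot.reach([bx,by,.17],Q(ab))
bot.servo_line([bx,by,.058],velocity=.12);st('bin')
hand.move_gripper(.042)
bot.servo_line([bx,by,.17],velocity=.15);st('out')
E
python3 blank.py 0 .03 74.5 62
```

```text
above t 18.29 p [0.5657 0.3668 0.1203] f [-0.1 -0.1 -0.4] tq [0.01 0.05 0.03] w 0.0421 g 0.0
low t 19.4 p [0.566  0.3669 0.0436] f [0.7 0.9 0.4] tq [ 0.03 -0.   -0.01] w 0.042 g 0.0
grip t 19.69 p [0.5661 0.3669 0.0438] f [-0.6 -0.   4.8] tq [-0.03  0.06  0.03] w 0.0233 g 30.1
lift t 20.91 p [0.5652 0.3663 0.1492] f [ 0.6  0.  -0.8] tq [-0.04  0.06 -0.01] w 0.0236 g 29.6
bin t 23.32 p [0.6281 0.1041 0.0588] f [ 0.8 -0.6 -0.8] tq [-0.03 -0.02 -0.04] w 0.0233 g 29.5
out t 24.55 p [0.6269 0.1038 0.1691] f [ 0.1 -0.1 -0.2] tq [ 0.   -0.01  0.01] w 0.0418 g 0.0
```

```bash
python3 blank.py 2 -.03 -45.5 -118 && python3 - <<'E'
from h import *
bot.reach([.50,-.02,.30],Q(np.radians(62)))
c=vision.read_camera("wrist");np.savez("w4",**c);st()
cv2.imwrite("pics/w4.png",cv2.resize(c['frame'][:,:,::-1],(800,600),interpolation=cv2.INTER_CUBIC))
E
```

```text
above t 27.37 p [0.4526 0.3376 0.1206] f [-0.1 -0.1  0.2] tq [-0.01 -0.04 -0.05] w 0.0419 g 0.0
low t 28.48 p [0.4519 0.3374 0.0434] f [0.1 0.2 0.1] tq [-0.02 -0.03  0.  ] w 0.0422 g 0.0
grip t 28.77 p [0.452  0.3374 0.0437] f [-0.5 -0.7  6.1] tq [-0.1   0.18 -0.  ] w 0.0235 g 30.3
lift t 29.98 p [0.4512 0.3369 0.1493] f [-0.   1.  -0.3] tq [-0.03 -0.01  0.02] w 0.0232 g 29.6
bin t 32.63 p [0.5751 0.1323 0.0587] f [ 1.4 -0.7 -0.5] tq [ 0.01 -0.04  0.01] w 0.0233 g 29.6
out t 33.86 p [0.5739 0.1319 0.1692] f [-0.1  0.1  0.3] tq [-0.03 -0.02 -0.04] w 0.0416 g 0.0
 t 36.77 p [ 0.5    -0.0199  0.2999] f [-0.5  0.6  0.7] tq [ 0.    0.02 -0.01] w 0.0424 g 0.0
```

View pics/w4.png

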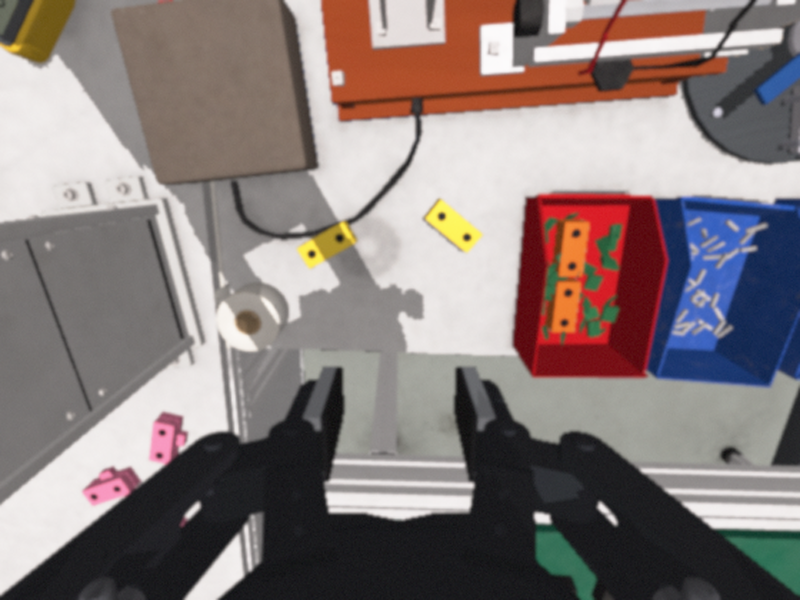

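Both blanks lie inside the red bin, at (572,247) and (567,305). The yellow spacers are at (453,225) and (327,244). The pink parts at (167,438) and (112,486) are on another table and the wrong colour, so they are not meant. Here is an enlarged crop to confirm the spacers.

```bash
cat >> h.py <<'E'
def spacers(c,zt=.022):
    f=c['frame'];hsv=cv2.cvtColor(f,cv2.COLOR_RGB2HSV);m=cv2.inRange(hsv,(24,150,80),(35,255,255));m=cv2.morphologyEx(m,cv2.MORPH_CLOSE,np.ones((9,9)))
    out=[]
    for k in cv2.findContours(m,cv2.RETR_EXTERNAL,cv2.CHAIN_APPROX_NONE)[0]:
        w=np.array([px2w(c,*p[0],zt)[:2] for p in k],np.float32)
        if len(k)<30: continue
        (x,y),(a,b),t=cv2.minAreaRect(w*1000)
        if a<b:a,b,t=b,a,t+90
        if 45<a<70 and 18<b<40:out.append((x/1e3,y/1e3,(t+90)%180-90,a,b,k.mean((0,1))))
    return out
E
python3 - <<'E'
from h import *
c=dict(np.load("w4.npz"));crop("w4c",c,200,130,150,70,5)
for s in spacers(c):print([np.round(v,4) for v in s])
E
```

```text
[np.float64(0.4576), np.float64(-0.0776), np.float64(-88.6789), np.float64(51.9846), np.float64(21.6576), array([228.7473, 170.5604])]
[np.float64(0.4996), np.float64(0.0379), np.float64(23.8926), np.float64(51.6375), np.float64(20.8308), array([316.3291, 157.7848])]
```

View pics/w4c.png

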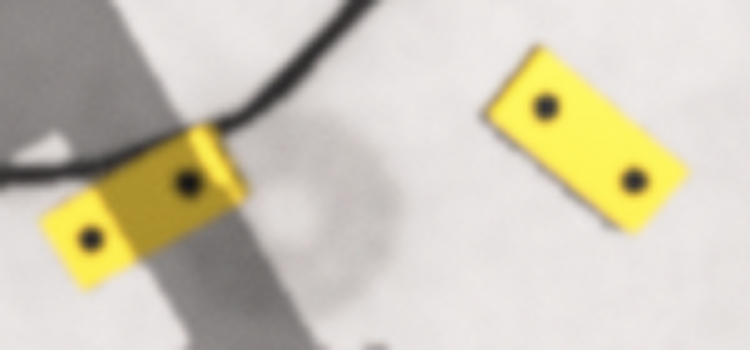

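The crop confirms two yellow bars, with dots at (545,107)/(634,181) and (91,239)/(189,183). They match the description: plain 54 x 24 bars, with no pink and no lugs. I'll measure by the dots and pick the nearer one.

```bash
cat >> h.py <<'E'
def dots(c,zt=.022):
    f=c['frame'];hsv=cv2.cvtColor(f,cv2.COLOR_RGB2HSV);m=cv2.inRange(hsv,(22,130,70),(36,255,255));res=[]
    for k in cv2.findContours(cv2.morphologyEx(m,cv2.MORPH_CLOSE,np.ones((7,7))),cv2.RETR_EXTERNAL,cv2.CHAIN_APPROX_NONE)[0]:
        if cv2.contourArea(k)<150: continue
        h=np.zeros(m.shape,np.uint8);cv2.drawContours(h,[cv2.convexHull(k)],-1,255,-1);h=cv2.erode(h,np.ones((3,3)))
        d=((hsv[:,:,2]<90)&(h>0)).astype(np.uint8);n,_,stt,cen=cv2.connectedComponentsWithStats(d)
        i=[q for q in range(1,n) if stt[q,4]>=4];i=sorted(i,key=lambda q:-stt[q,4])[:2]
        if len(i)<2: continue
        p,q=[px2w(c,*cen[r],zt)[:2] for r in i];D=q-p
        res.append(((p+q)/2,(np.arctan2(D[1],D[0])+np.pi/2)%np.pi-np.pi/2,np.linalg.norm(D)))
    return res
E
python3 - <<'E'
from h import *
c=dict(np.load("w4.npz"));print(dots(c))
for A,B in(((545,107),(634,181)),((91,239),(189,183))):
    p,q=[px2w(c,200+u/5,130+v/5,.022)[:2] for u,v in(A,B)];print((p+q)/2,np.degrees(np.arctan2(*(q-p)[::-1])))
bot.reach([.50,.02,.22],Q(np.radians(-66)))
c=vision.read_camera("wrist");print(dots(c));np.savez("w5",**c);st()
E
```

```text
[(array([ 0.45861791, -0.07897575]), np.float64(-1.5491457063683467), np.float64(0.03148863280565143)), (array([0.50068688, 0.03917271]), np.float64(0.4063115073596433), np.float64(0.032017751815875704))]
[0.50139575 0.03935226] 23.45094431339252
[ 0.45939148 -0.07882666] 91.13049850558858
[(array([ 0.45927774, -0.07912912]), np.float64(-1.5429921312399972), np.float64(0.03148726294757846)), (array([0.50129863, 0.03927539]), np.float64(0.4079485468995152), np.float64(0.03167623648761184))]
 t 38.81 p [0.5001 0.02   0.2201] f [-0.4  0.9  0.1] tq [ 0.03  0.02 -0.04] w 0.042 g 0.0
```

```bash
cat >> h.py <<'E'
def pick(x,y,a):
    hand.move_gripper(.045,40)
    bot.reach([x,y,.12],Q(a));bot.servo_line([x,y,.024],velocity=.08);st('low')
    hand.move_gripper(0,40);st('grip');bot.servo_line([x,y,.16],velocity=.12);return st('lift')
def lower(x,y,z0,zmin,flim=8):
    z=z0
    while z>zmin:
        z-=.001;bot.servo_line([x,y,z],velocity=.02)
        if z<.062:
            o=st(round(z,4))
            if o['wrist_force'][2]-B0[0]>flim: break
    return get_obs()['position'][2]
B0=[0]
E
python3 - <<'E'
from h import *
pick(.5011,.0392,np.radians(23.4-90))
bot.reach([.56,.20,.22],Q(np.radians(-90)))
x,y,t=bay(0)
a=np.radians(-105.5)
bot.reach([x,y,.12],Q(a));bot.servo_line([x,y,.066],velocity=.08);o=st('pre');B0[0]=o['wrist_force'][2]
print('contact z',lower(x,y,.064,.041))
E
```

```text
low t 40.87 p [0.5015 0.0392 0.0244] f [ 0.2 -0.4 -0.7] tq [0.01 0.   0.04] w 0.0448 g 0.0
grip t 41.18 p [0.5014 0.0393 0.0246] f [-0.6  0.9  4.1] tq [0.06 0.16 0.07] w 0.0231 g 39.5
lift t 42.47 p [0.5006 0.0392 0.1593] f [-0.7  0.1 -1.8] tq [ 0.03  0.06 -0.06] w 0.0232 g 39.3
pre t 44.85 p [0.5658 0.3669 0.0661] f [-0.1 -0.3 -0.7] tq [ 0.02 -0.    0.02] w 0.0226 g 39.3
0.061 t 45.65 p [0.5656 0.3666 0.0609] f [-0.4  0.7 -1.6] tq [ 0.    0.03 -0.02] w 0.0234 g 39.3
0.06 t 45.9 p [0.5656 0.3666 0.0599] f [ 0.8 -0.  -1.2] tq [ 0.    0.02 -0.  ] w 0.023 g 39.3
0.059 t 46.15 p [0.5656 0.3666 0.0589] f [ 0.  -0.2 -1. ] tq [-0.02 -0.   -0.01] w 0.0231 g 39.3
0.058 t 46.4 p [0.5656 0.3666 0.0579] f [-0.   0.3 -1.2] tq [0.02 0.03 0.04] w 0.0227 g 39.3
0.057 t 46.65 p [0.5656 0.3666 0.0569] f [-0.5 -0.3 -1.2] tq [-0.04 -0.06 -0.05] w 0.0229 g 39.3
0.056 t 46.9 p [0.5656 0.3666 0.0559] f [-0.3 -0.3 -1.2] tq [-0.07 -0.05 -0.01] w 0.0231 g 39.3
0.055 t 47.15 p [0.5656 0.3666 0.0549] f [-0.5  1.5 -1.6] tq [-0.   -0.02 -0.  ] w 0.0231 g 39.3
0.054 t 47.4 p [0.5656 0.3666 0.0539] f [ 0.5 -0.4 -1.1] tq [ 0.   -0.03 -0.02] w 0.0228 g 39.3
0.053 t 47.65 p [0.5656 0.3666 0.0529] f [-0.3  0.  -1.9] tq [-0.   -0.   -0.01] w 0.0228 g 39.3
0.052 t 47.9 p [0.5656 0.3666 0.0519] f [ 0.3  0.3 -1.7] tq [-0.01  0.04  0.01] w 0.0231 g 39.3
0.051 t 48.15 p [0.5656 0.3666 0.0509] f [ 0.4 -0.2 -1.6] tq [-0.   -0.03 -0.01] w 0.0229 g 39.3
0.05 t 48.4 p [0.5657 0.3667 0.0503] f [-1.9 -0.1  2.2] tq [-0.09  0.08 -0.06] w 0.0229 g 39.8
0.049 t 48.65 p [0.5659 0.367  0.0502] f [-3.3 -0.2 11.3] tq [-0.16  0.48 -0.02] w 0.0232 g 40.7
contact z 0.050154721276737764
```

Stopped 6 mm high, so I'll turn it end for end.

```bash
cat > flip.py <<'E'
from h import *
import sys
k=int(sys.argv[1]);a=np.radians(float(sys.argv[2]))
x,y,t=bay(k)
bot.servo_line([x,y,.15],velocity=.12);st('up')
bot.reach([x,y,.15],Q(a));bot.servo_line([x,y,.066],velocity=.1);o=st('pre');B0[0]=o['wrist_force'][2]
bot.servo_line([x,y,.054],velocity=.05)
print('contact z',lower(x,y,.053,.041))
E
python3 flip.py 0 74.5
```

```text
up t 49.64 p [0.5651 0.3663 0.149 ] f [-0.2 -0.7 -1.4] tq [-0.04  0.    0.  ] w 0.023 g 39.4
pre t 53.28 p [0.5661 0.3669 0.0667] f [ 0.8 -0.3 -1.7] tq [ 0.   -0.02 -0.02] w 0.0228 g 39.3
0.052 t 53.92 p [0.5656 0.3666 0.052 ] f [ 1.1 -0.8 -1.1] tq [ 0.04 -0.08 -0.06] w 0.0229 g 39.3
0.051 t 54.17 p [0.5656 0.3666 0.051 ] f [-0.2  0.7 -0.9] tq [ 0.02  0.   -0.02] w 0.0231 g 39.3
0.05 t 54.42 p [0.5656 0.3666 0.0499] f [ 0.2  0.3 -0.6] tq [ 0.01 -0.04 -0.01] w 0.0228 g 39.3
0.049 t 54.67 p [0.5656 0.3666 0.0489] f [ 0.1 -0.3 -2.2] tq [-0.04 -0.04  0.  ] w 0.0231 g 39.3
0.048 t 54.92 p [0.5656 0.3666 0.0479] f [-0.5 -0.2 -0.9] tq [-0.   -0.03 -0.03] w 0.0231 g 39.3
0.047 t 55.17 p [0.5655 0.3666 0.0469] f [-0.7  0.1 -0.4] tq [-0.01  0.01 -0.01] w 0.0229 g 39.3
0.046 t 55.42 p [0.5656 0.3666 0.0459] f [ 0.3  0.5 -0.8] tq [-0.01 -0.05 -0.03] w 0.0234 g 39.3
0.045 t 55.67 p [0.5656 0.3666 0.0449] f [ 0.2 -0.6 -1.6] tq [ 0.02  0.01 -0.05] w 0.0231 g 39.3
0.044 t 55.92 p [0.5657 0.3667 0.0446] f [-1.9 -2.3  4.9] tq [-0.17  0.31  0.  ] w 0.0229 g 40.1
0.043 t 56.17 p [0.5658 0.3667 0.0446] f [-4.7 -2.1 14. ] tq [-0.54  0.86  0.04] w 0.0229 g 41.3
contact z 0.044617547851354016
```

Seated. Release, then check and pick the second spacer.

```bash
python3 - <<'E'
from h import *
x,y,t=bay(0)
hand.move_gripper(.042);bot.servo_line([x,y,.16],velocity=.12)
bot.reach([.56,.20,.24],Q(np.radians(40)))
bot.reach([.46,-.10,.24],Q(np.radians(2)))
c=vision.read_camera("wrist");np.savez("w6",**c);d=dots(c);st();print(d)
d=min(d,key=lambda r:np.hypot(*(r[0]-[.459,-.079])))
a=d[1]+np.pi/2;a=(a+np.pi/2)%np.pi-np.pi/2
print(d[0],np.degrees(a))
if abs(d[2]-.0317)<.0015 and np.hypot(*(d[0]-[.459,-.079]))<.004:
    pick(d[0][0],d[0][1],a)
    bot.reach([.56,.20,.22],Q(np.radians(10)))
    bot.reach([.56,.36,.2],Q(np.radians(14.5)))
    x,y,t=bay(1);A=np.radians(14.5)
    bot.reach([x,y,.14],Q(A));bot.servo_line([x,y,.054],velocity=.08);bot.dwell(.2);o=st('pre');B0[0]=o['wrist_force'][2]
    print('contact z',lower(x,y,.053,.041))
E
```

```text
t 59.64 p [ 0.4608 -0.0991  0.24  ] f [ 0.2 -0.5  0.2] tq [-0.01  0.02 -0.  ] w 0.0417 g 0.0
[(array([ 0.1509063 , -0.19585057]), np.float64(0.4045857277550775), np.float64(0.005710494042544716)), (array([ 0.45881918, -0.07935401]), np.float64(-1.5431748715199403), np.float64(0.03217567861249714))]
[ 0.45881918 -0.07935401] 1.5825928112643606
low t 61.77 p [ 0.4592 -0.0794  0.0244] f [ 0.5 -0.6 -0.6] tq [-0.06 -0.04 -0.01] w 0.0449 g 0.0
grip t 62.08 p [ 0.4591 -0.0794  0.0246] f [-1.2  0.   5.3] tq [ 0.03  0.16 -0.03] w 0.0234 g 39.4
lift t 63.37 p [ 0.4583 -0.0793  0.1593] f [ 0.  -0.3 -1.2] tq [ 0.01 -0.   -0.03] w 0.0228 g 39.3
pre t 67.22 p [0.4833 0.4508 0.0545] f [ 0.  -0.3 -1.2] tq [-0.01 -0.02 -0.02] w 0.0231 g 39.3
0.052 t 67.47 p [0.483  0.4505 0.0519] f [ 0.7  0.2 -1.2] tq [-0.03  0.02  0.01] w 0.0232 g 39.3
0.051 t 67.72 p [0.483  0.4506 0.0509] f [ 0.3  1.  -1.4] tq [ 0.02 -0.    0.  ] w 0.0234 g 39.3
0.05 t 67.97 p [0.483  0.4506 0.0499] f [ 0.1  0.4 -1.7] tq [-0.02 -0.    0.02] w 0.0228 g 39.3
0.049 t 68.22 p [0.483  0.4506 0.0489] f [-0.7 -0.5 -1.9] tq [0.01 0.03 0.04] w 0.0229 g 39.3
0.048 t 68.47 p [0.483  0.4506 0.0479] f [ 0.5 -0.2 -1.3] tq [ 0.04  0.02 -0.01] w 0.0232 g 39.3
0.047 t 68.72 p [0.483  0.4506 0.0469] f [ 0.6  0.3 -2. ] tq [-0.01 -0.01  0.01] w 0.0232 g 39.3
0.046 t 68.97 p [0.483  0.4506 0.0459] f [ 1.1 -0.1 -2.2] tq [-0.    0.05  0.01] w 0.0231 g 39.3
0.045 t 69.22 p [0.483  0.4506 0.0449] f [ 0.2  0.5 -2.4] tq [-0.   -0.01 -0.  ] w 0.0231 g 39.3
0.044 t 69.47 p [0.4831 0.4507 0.0446] f [-1.3 -1.9  5.2] tq [-0.3   0.29 -0.01] w 0.023 g 40.0
0.043 t 69.72 p [0.4832 0.4507 0.0446] f [-3.9 -3.  14.7] tq [-0.67  0.75 -0.01] w 0.023 g 41.1
contact z 0.04457346456514356
```

Seated at the first try. I'll release and look at the whole fixture, and check for a third spacer, before locking.

```bash
python3 - <<'E'
from h import *
x,y,t=bay(1)
hand.move_gripper(.042);st('rel');bot.servo_line([x,y,.16],velocity=.12)
bot.reach([FX-.02,FY+.02,.25],Q(-.2))
c=vision.read_camera("wrist");np.savez("w7",**c);u,v=w2px(c,[FX,FY,.03])
s=vision.read_camera("scene");
f=lambda c,u,v,w,h,W,H:cv2.resize(c['frame'][int(v):int(v)+h,int(u):int(u)+w,::-1],(W,H),interpolation=cv2.INTER_CUBIC)
cv2.imwrite("pics/w7.png",np.hstack([f(c,u-85,v-80,170,160,400,376),f(s,190,110,280,263,400,376)]))
for d in dots(c,.042):
    print(d,[ (np.hypot(*(d[0]-bay(k)[:2])).round(4)) for k in(0,1)])
E
```

```text
rel t 70.05 p [0.4831 0.4506 0.0428] f [ 0.5 -0.4 -0. ] tq [-0.04  0.01 -0.02] w 0.0418 g 0.0
(array([0.56667468, 0.366311  ]), np.float64(-0.2583074601787043), np.float64(0.031716897605241795)) [np.float64(0.0011), np.float64(0.1187)]
(array([0.48364878, 0.45061379]), np.float64(-1.3172497075959568), np.float64(0.03176962344814241)) [np.float64(0.1174), np.float64(0.0006)]
```

View pics/w7.png

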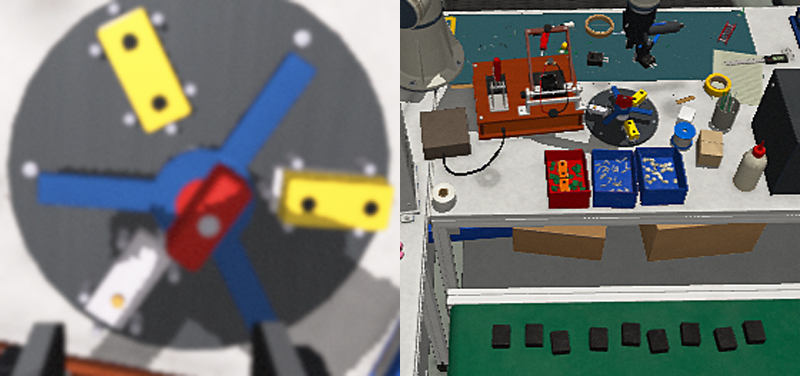

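Both spacers lie in bays, at (145,70) and (333,200) in the left half. Both blanks are in the bin and no other spacer is in view. Now lock.

```bash
python3 - <<'E'
from h import *
a=YAW+np.pi/2+1.047
hand.move_gripper(.05,60)
bot.reach([FX,FY,.17],Q(a))
bot.servo_line([FX,FY,.083],velocity=.08); st('down')
hand.move_gripper(.0,60); st('grip')
bot.servo_line([FX,FY,.0762],velocity=.02);o=st('pressed')
if o['wrist_force'][2]>11 and o['position'][2]<.079:
    turn(a,a-1.06,.0762)
    bot.servo_line([FX,FY,.083],velocity=.03);st('up')
    hand.move_gripper(.05);st()
    bot.servo_line([FX,FY,.16],velocity=.15)
    bot.reach([FX-.02,FY+.02,.25],Q(-.2))
    c=vision.read_camera("wrist");u,v=w2px(c,[FX,FY,.03]);crop("w8",c,u-85,v-80,170,160,3.7)
E
```

```text
down t 75.46 p [0.5005 0.3851 0.0836] f [-0.2 -0.9  0.6] tq [0.03 0.06 0.03] w 0.0499 g 0.0
grip t 75.85 p [0.4996 0.3857 0.0835] f [-4.2  3.8  2.4] tq [ 0.56  0.53 -0.07] w 0.0167 g 62.7
pressed t 76.34 p [0.4996 0.3857 0.0778] f [-7.6  1.9 13.6] tq [ 0.15  1.12 -0.07] w 0.0168 g 64.4
-0.227 t 77.09 p [0.4997 0.3856 0.0778] f [-6.9  1.2 13.3] tq [-0.04  0.99 -0.02] w 0.017 g 64.3
-0.454 t 77.84 p [0.4997 0.3854 0.0778] f [-6.7  0.  12.3] tq [-0.16  1.   -0.03] w 0.0171 g 64.3
-0.681 t 78.59 p [0.4997 0.3853 0.0778] f [-5.8 -0.1 14. ] tq [-0.3   1.03 -0.09] w 0.0165 g 64.3
-0.833 t 79.09 p [0.4997 0.3852 0.0778] f [-6.9 -0.2 14.3] tq [-0.4   1.01 -0.07] w 0.0168 g 64.4
-0.909 t 79.34 p [0.4997 0.3851 0.0778] f [-6.4 -0.9 14.2] tq [-0.36  1.1  -0.1 ] w 0.0169 g 64.4
-0.984 t 79.59 p [0.4997 0.3851 0.0777] f [-6.5 -0.7 14.9] tq [-0.46  1.11 -0.06] w 0.017 g 64.4
-1.06 t 79.84 p [0.4996 0.3851 0.0778] f [-5.8 -1.2 14.9] tq [-0.48  1.21  0.29] w 0.0165 g 64.5
up t 80.22 p [0.4996 0.385  0.0831] f [-5.   2.2  2.7] tq [0.2  0.93 0.25] w 0.0168 g 62.7
 t 80.63 p [0.5003 0.3847 0.0829] f [-0.  -0.2  0.2] tq [ 0.05  0.02 -0.04] w 0.0501 g 0.0
```

View pics/w8.png

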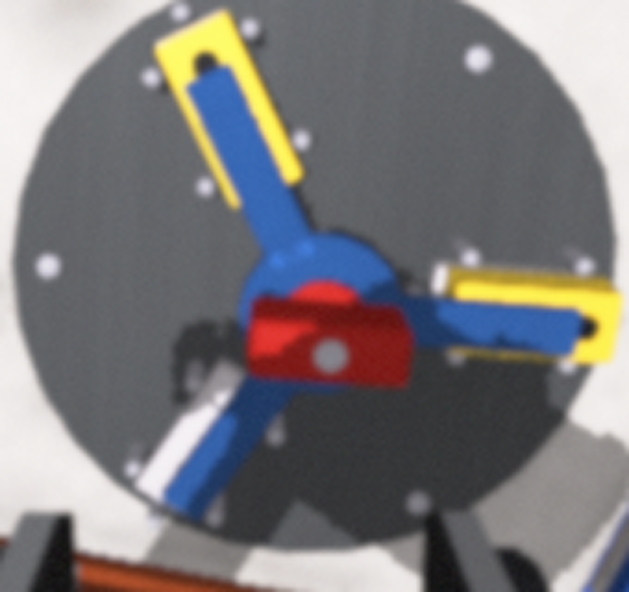

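The keeper arms lie over the bays, the cap at (330,345) is up, the spacers are in place and the arm is clear. Handing in.

```bash
python3 -c "
from h import *
print(hand_in());st()"
```

```text
the job is handed in; nothing more can be done
None
the job is handed in; nothing more can be done
```

I handed the job in at about 82 s: both yellow spacers sit fully down in their bays (one needed turning end for end), both orange blanks are in the red bin, and the keeper is locked with the cap up; the hand-in returned no verdict.

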